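# Shim the rocking thickness gauge

## Robot

A 7-joint arm with a two-finger parallel gripper is mounted at the origin on the work surface. World frame = base frame: x ahead of the robot, y to its left, z up, the work surface at z = 0. Lengths are in m, angles in rad, forces in N, time in s.
With the tool pointing down it reaches from about 0.4 to 0.85 m from the base axis. Payload 10.4 kg.
Tool frame: the origin (TCP) lies midway between the tips of the shut fingers; the grasp point (between the pads) lies 19 mm behind it; z points along the fingers, y is the line along which they close (so a half turn about z gives the same grasp; the last joint's range is limited). The gripper opens to 85 mm and grips with 20 to 120 N. Pads are 22 mm wide; open, the fingers measure 114 mm over their backs; the gripper's body (76 mm by 85 mm) begins 54 mm behind the grasp point. The pads swing forward as they close: fully open they stand 13 mm farther back than shut.
Start: joints at [-1.257, 0.332, -0.065, 1.46, 0.022, 1.35, -0.088], TCP at [0.207, 0.59, 0.231] pointing down, gripper open.
Joint ranges: [-2.6, 2.6], [-0.5, 2.12], [-1.47, 1.34], [0.16, 2.42], [-1.27, 4.41], [0.06, 2.06], [-2.6, 2.6]. Speed limits (rad/s): [2.22, 2.22, 2.79, 2.79, 3.14, 3.14, 3.14].

## Interface

Orientations are given as a unit quaternion [x, y, z, w].
In Python, from station import robot gives the robot as it stands.
- The arm moves only by the tool arm_command, never from a script. Its arguments are lists of equal length, an entry for each row: "gripper": the closure, from 0 (fully open) to 1 (shut); "slide": the shift along the tool's x, y, z in cm, a list of three; "roll": the turn about the tool's z in degrees. A call has 1 to 10 rows; each row shifts and turns the commanded pose from where the row before left it, along the tool's axes as they then stand; what a row does not reach is not made up. A row lasts 1/8 s, in which the tool goes at most 62.5 mm and 10.7 degrees, less where a joint would pass 70% of its speed; a pose out of reach is approached as far as the arm can. A call with a gripper value outside its range is refused whole. The fingers move at their own pace and stop on an object; "newtons" is the grip in N (left out, the last holds). Time passes only in rows, so rows that do not move let the fingers close. It gives the time, the measured TCP pose, the force, the opening and the grip force at its end, in the units of the state.
- robot.state(): the state, without advancing time (a new reading comes with each control period).
- robot.read_camera(name): name is "side" or "top" or "wrist"; returns (picture, depth): 420x560x3 uint8, red, green, blue; 420x560 float32, m along the optical axis (not along the pixel's ray), 0 where there is no reading.
- robot.camera_params(name): a dict with "fx", "fy", "cx", "cy" (pixels), "k1" (the pictures are not rectified: a ray, as slopes to the right and down, at radius r is drawn at 1 + k1 r^2 times it, then the intrinsics apply), "rvec" (rotation vector, rad) and "tvec" (3), from world to camera coordinates, as OpenCV has them; the wrist camera has in their place "tool_from_camera" (4x4, takes a point from camera to tool coordinates, whose origin is the TCP and whose axes are the flange's). Camera axes: x right, y down, z forward; pixel columns grow to the right and rows downward; lengths in m; the calibration is good to about 2 mm. A picture is of the moment at which its call begins: read the wrist's pose just before it. camera_params takes no time and is no camera call.
- robot.sign_off(): hands the job in; it is judged then, once.
The state is a dict: "t": time; "joint_pos": joint angles; "qd": joint speeds; "tau": joint torques, N m; "tcp_pos": TCP position; "orientation": TCP orientation; "wrist_force": force on the tool from outside, world axes, zero at the start; "torque": the same for the moment, N m; "width": finger opening in m; "finger_force": force on a finger pad.
Only numpy, scipy, OpenCV 4.12 (cv2) and the standard library are available. Lean on these libraries where they do the work, as an engineer would, in place of code of your own. Each camera call takes 0.05 s, during which the arm holds its last target. There are 200 camera calls.

## Task

The instrument maker's thickness gauge on the bench leans and rocks because its foot nearest the loose wooden wedge is screwed in too far. Push the wedge along the bench, thin end first, under that foot until the gauge stands level, then press down with a fingertip on the bare corner of its wooden base diagonally opposite that foot to check that it no longer rocks, and take the hand away with the wedge left in place. Only push and press: do not lift or carry the wedge or the gauge, shove the gauge away from its place, or disturb anything else on the bench.

Things in the scene. Friction and masses are not known exactly. Their poses are not given: they have to be found in the camera images.
- gauge: bench thickness gauge, loose, 1.2 kg, four feet at x +-70, y +-58 mm. Origin: centre of its base, in the plane of the three good feet; z up when level, x away from the robot at yaw 0, y to the robot's left. Wooden base plate 176 (x) x 150 (y), underside 20 and top 38 up. Column diameter 18 at x -10, y +52, 228 high; dial 56 wide at x -13 to -31, y +8, 162 to 218 up
- short_foot (a point): centre of the underside of the short foot (gauge frame -70, +58, +6 mm). It is 6 mm short: at the start the gauge leans on it, 0.06 rad from level, and the opposite foot hangs in the air; pressing there rocks it. Each foot is a disc 36 mm across, with a flat 12 mm across beneath, from which the underside rises as a shallow cone to 4 mm at the rim
- check_corner (a point): the bare corner of the base plate opposite the short foot, on the plate's top face (gauge frame +70, -55, +38 mm): the place to press; a light press (5 N) is plenty
- wedge: loose plain wooden wedge, 45 g, 110 mm long (its y), 44 wide (its x), height rising evenly from 1.5 at the thin end (y = -55) to 18 at the thick end (y = +55). Origin: centre of its underside; z up. The thin end points roughly at the short foot (wedge -y roughly along gauge -y)
- wedge_tip (a point): middle of the wedge's thin end, at the bench. Pushed along gauge -y, the gauge is level when this is about 25 mm past the centre of the short foot (20 mm is just enough); pushed further, the foot rises no more and the whole gauge is shoved along the bench
- wedge_back (a point): middle of the upright end face of the thick end, 9 mm up: push here. The push needs 2 to 3 N while the foot is being raised and 4 to 8 N once the gauge is level
- flat_block: plain rectangular wooden block 44 x 90 x 14 mm, no taper; not the wedge. Bystander, lies beside the wedge's path. Origin: centre of its underside
- bobbin: small brass bobbin, diameter 34, height 32, standing near the wedge. Bystander. Origin: centre of its underside
- glue_jar: jar with a white cap, diameter 60, height 85. Bystander. Origin: centre of its underside
- screwdriver: screwdriver with a red handle, lying. Bystander. Origin: centre of its underside
- brush: wooden brush, lying. Bystander. Origin: centre of its underside
- plane_block: dark wooden block 50 x 120 x 30. Bystander. Origin: centre of its underside
Not all that is in view belongs to the job. What is shaped like the gauge but green or white is not meant. Leave any green look-alike of the wedge alone.

How it is judged:
By the outcome, as a careful person would: the job done as asked, in the order asked, and still so for the second after the job is handed in, with the robot touching nothing.
It also fails if it takes over 58 s, if anything falls off the work surface, if the arm or the gripper's body presses on something with over 40 N, if the wrist force passes 120 N, or if a joint passes its speed limit or range.

## Working session

There is one attempt and no reset: what is moved stays moved. The work goes in short steps, Python scripts to look and compute and a tool call to move; the robot and the scene stay as the last step left them, time stands still between calls to the robot, and variables do not carry over. Pictures are saved under pics/ and viewed, at most 10 in all, crops included, and the job is handed in when it is done.

Besides the shell and the picture viewer there is one more tool, called after "Emit:" as name([rows], argument=value, ...), one row to a line, values as JSON. arm_command: Moves the arm, as the interface text tells. Its arguments: {"type":"object","properties":{"gripper":{"type":"array"},"slide":{"type":"array"},"roll":{"type":"array"},"newtons":{"type":"number"}},"required":["gripper","slide","roll"]}

```bash
mkdir -p pics
cat > h.py <<'E'
import numpy as np, cv2
from station import robot
from scipy.spatial.transform import Rotation as R
def cam(n,st=None):
    p=robot.camera_params(n)
    K=np.array([[p['fx'],0,p['cx']],[0,p['fy'],p['cy']],[0,0,1]])
    if 'rvec' in p:
        r=R.from_rotvec(np.ravel(p['rvec'])).as_matrix(); t=np.ravel(p['tvec'])
        Rw=r.T; o=-r.T@t
    else:
        T=np.array(p['tool_from_camera']); Rt=R.from_quat(st['orientation']).as_matrix()
        Rw=Rt@T[:3,:3]; o=Rt@T[:3,3]+np.array(st['tcp_pos'])
    return K,p['k1'],Rw,o
def slopes(c,px):
    K,k1,_,_=c; px=np.atleast_2d(px).astype(float)
    d=(px-[K[0,2],K[1,2]])/[K[0,0],K[1,1]]; s=d.copy()
    for _ in range(20): s=d/(1+k1*(s**2).sum(1,keepdims=True))
    return s
def ray(c,px):
    s=slopes(c,px); return np.c_[s,np.ones(len(s))]@c[2].T
def onplane(c,px,z):
    d=ray(c,px); return c[3]+d*((z-c[3][2])/d[:,2:])
def bydepth(c,px,dep):
    d=ray(c,px); px=np.atleast_2d(px).astype(int)
    return c[3]+d*dep[px[:,1],px[:,0]][:,None]
def proj(c,P):
    q=(np.atleast_2d(P)-c[3])@c[2]; s=q[:,:2]/q[:,2:]
    s=s*(1+c[1]*(s**2).sum(1,keepdims=True)); return s*[c[0][0,0],c[0][1,1]]+[c[0][0,2],c[0][1,2]]
E
python3 - <<'E'
from h import *
st=robot.state(); print(st)
for n in ['top','side','wrist']:
    im,d=robot.read_camera(n); cv2.imwrite(f'pics/{n}0.png',im[:,:,::-1]); np.save(f'{n}0.npy',d)
    c=cam(n,st); print(n,c[3],c[2][:,2],c[0][0,0])
E
```

```text
{'t': 0.0, 'joint_pos': array([-1.25663344,  0.33289393, -0.06470413,  1.46097606,  0.0215744 ,
        1.3499223 , -0.08850342]), 'qd': array([-0.00030356, -0.00061828, -0.00039625,  0.00048727,  0.00187117,
       -0.00035983,  0.00055738]), 'tau': array([-5.34653664e-04, -6.25450230e+01,  4.88062366e-02, -3.91627693e+01,
        1.63699617e-02,  9.55182390e-03, -2.24583130e-05]), 'tcp_pos': array([0.20638491, 0.58951636, 0.23048559]), 'orientation': array([ 1.67578683e-01,  9.85858417e-01, -7.45467465e-04, -1.03671951e-04]), 'wrist_force': array([ 0.29022718,  0.31899139, -0.2967543 ]), 'torque': array([-0.01286549,  0.00649081, -0.0525593 ]), 'finger_force': 0.0, 'width': 0.08526206170454502}
top [0.32650283 0.00132708 1.08329516] [ 0.18593847  0.00167574 -0.98255996] 409.8831025517141
side [ 0.45824036 -0.81301689  0.78236475] [ 0.04349259  0.76230319 -0.6457571 ] 459.3556870701833
wrist [0.13217628 0.61540072 0.37192743] [ 0.29171484 -0.10332473 -0.95090822] 292.4969384356737
```

View pics/top0.png

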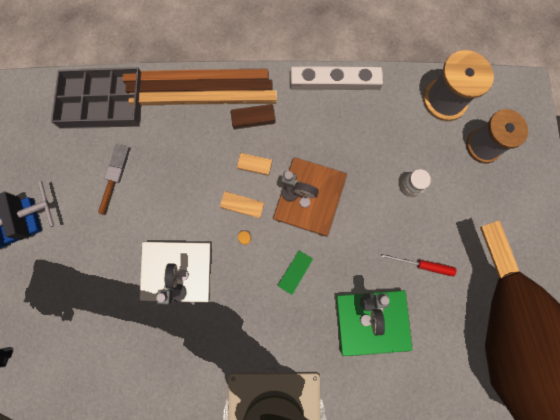

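View pics/side0.png

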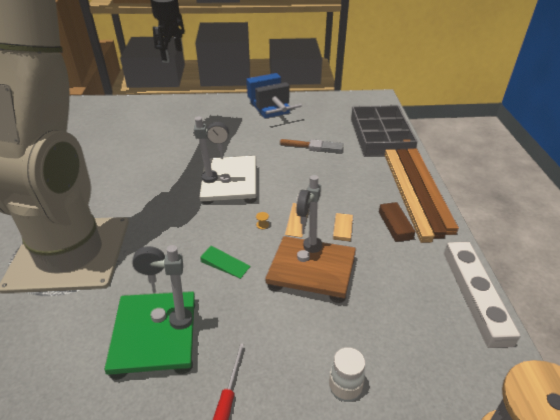

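The top view shows these candidates:
- Gauges: brown at (310,197), white at (175,272) and green at (375,322). I choose the brown one.
- Wedges: orange pieces at (242,205), longer, and (255,163), shorter, plus a green one at (295,272). I choose (242,205), pending a close check.
- The bobbin is at (245,238).

Run:
```python
from h import *
im=cv2.imread('pics/top0.png'); d=np.load('top0.npy'); c=cam('top')
cv2.imwrite('pics/crop0.png',cv2.resize(im[140:250,210:360],None,fx=5,fy=5,interpolation=cv2.INTER_CUBIC))
hsv=cv2.cvtColor(im,cv2.COLOR_BGR2HSV)
def rep(name,m,z):
    cs,_=cv2.findContours(m,cv2.RETR_EXTERNAL,cv2.CHAIN_APPROX_NONE)
    for k in cs:
        if cv2.contourArea(k)<60: continue
        P=onplane(c,k[:,0,:],z)[:,:2]*1000
        r=cv2.minAreaRect(P.astype(np.float32)); print(name,k[:,0].mean(0).round(),'rect',np.round(r[0],1),np.round(r[1],1),round(r[2],1)); print(np.round(cv2.boxPoints(r),0).tolist())
roi=np.zeros(im.shape[:2],np.uint8); roi[140:250,210:360]=1
o=cv2.inRange(hsv,(10,120,150),(25,255,255))*roi
rep('orange',o,.012)
b=cv2.inRange(hsv,(3,110,40),(12,255,190))*roi
b=cv2.morphologyEx(b,cv2.MORPH_CLOSE,np.ones((9,9)))
rep('brown',b,.038)
# depth heights along pieces
for px in [(224,202),(232,203),(242,205),(252,207),(260,210),(243,161),(255,163),(267,166),(288,225),(325,225),(335,175),(320,210),(305,168),(245,238)]:
    print(px,np.round(bydepth(c,px,d)[0]*1000,1))
```

```text
orange [244. 237.] rect [460.9  77.7] [34.5 31.7] 0.4
[[444.0, 93.0], [444.0, 62.0], [478.0, 62.0], [478.0, 94.0]]
orange [331. 209.] rect [ 536.6 -152.8] [15.1 89.3] 70.2
[[492.0, -145.0], [576.0, -175.0], [581.0, -161.0], [497.0, -131.0]]
orange [242. 204.] rect [550.   84.9] [110.5  44.2] 74.4
[[514.0, 38.0], [556.0, 26.0], [586.0, 132.0], [544.0, 144.0]]
orange [310. 198.] rect [577.9 -88.1] [124.3 177.9] 71.1
[[474.0, -118.0], [642.0, -176.0], [682.0, -58.0], [514.0, -0.0]]
orange [298. 168.] rect [647.9 -65.5] [38.  56.6] 67.1
[[614.0, -72.0], [667.0, -94.0], [681.0, -59.0], [629.0, -37.0]]
orange [254. 164.] rect [663.5  52.6] [88.6 43.4] 76.9
[[632.0, 14.0], [675.0, 4.0], [695.0, 91.0], [652.0, 101.0]]
brown [310. 196.] rect [567.3 -96. ] [148.9 177.7] 71.6
[[460.0, -139.0], [628.0, -195.0], [675.0, -53.0], [506.0, 3.0]]
(224, 202) [555.2 131.4  18.3]
(232, 203) [553.  110.4  15.3]
(242, 205) [548.1  83.8  12.2]
(252, 207) [543.7  57.4   6.8]
(260, 210) [536.2  36.    2.9]
(243, 161) [669.8  82.3  15.3]
(255, 163) [664.3  49.6  14.2]
(267, 166) [656.1  17.   12.7]
(288, 225) [495.8 -38.9  -1.2]
(325, 225) [ 489.2 -133.    38.7]
(335, 175) [ 621.1 -162.3   45.1]
(320, 210) [ 529.  -121.2   36.8]
(305, 168) [641.7 -84.   40.5]
(245, 238) [456.8  73.5  33.9]
```

View pics/crop0.png

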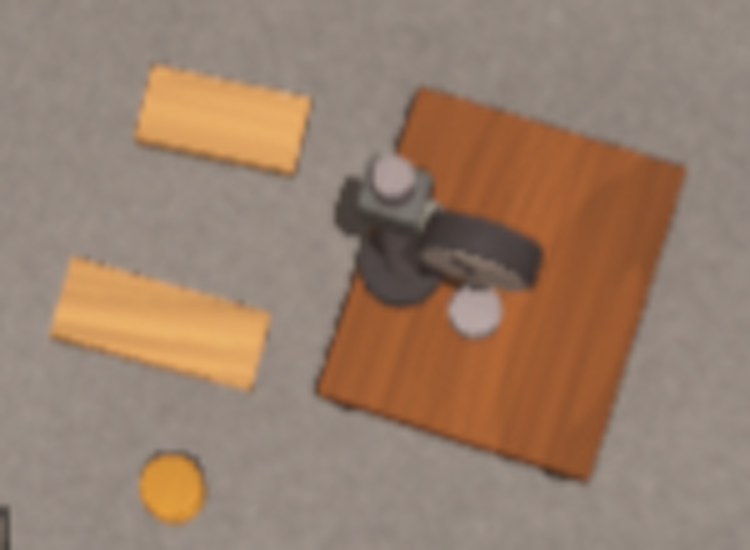

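The crop confirms the wedge at crop (160,325): it tapers from 18 to 3 mm and is 110 mm long. The piece at crop (225,120) is flat and about 90 long, so it is the block. The short foot is under the corner at crop (317,392), and the bare check corner is at crop (685,168).

```bash
cat >> h.py <<'E'
def gauge_fit(obs,loc):
    # 2D rigid fit
    a=loc-loc.mean(0); b=obs-obs.mean(0)
    th=np.arctan2((a[:,0]*b[:,1]-a[:,1]*b[:,0]).sum(),(a*b).sum())
    Rm=np.array([[np.cos(th),-np.sin(th)],[np.sin(th),np.cos(th)]]); t=obs.mean(0)-Rm@loc.mean(0)
    return th,Rm,t,np.linalg.norm(obs-(loc@Rm.T+t),axis=1)
E
python3 - <<'E'
from h import *
c=cam('top')
px=np.array([(317,392),(588,482),(685,168),(420,88)])/5-.4+[210,140]
loc=np.array([(-88,75),(-88,-75),(88,-75),(88,75)])*1.
z=[31.2,38,44.8,38]
obs=np.array([onplane(c,p,h/1000)[0][:2]*1000 for p,h in zip(px,z)])
th,Rm,t,res=gauge_fit(obs,loc)
t=t-Rm@np.array([-58,70])/90.9*2.3
print('gauge',t,np.degrees(th),res)
g=lambda x,y:Rm@[x,y]+t
foot=g(-70,58); print('foot',foot,'check',g(70,-55))
# wedge
wpx=np.array([(52,337),(75,258),(270,310),(252,390)])/5-.4+[210,140]
w=np.array([onplane(c,p,h/1000)[0][:2]*1000 for p,h in zip(wpx,[18,18,1.5,1.5])])
back=w[:2].mean(0); tip=w[2:].mean(0); u=(back-tip)/np.linalg.norm(back-tip)
print('back',back,'tip',tip,'dir',np.degrees(np.arctan2(u[1],u[0])),np.linalg.norm(back-tip))
n=np.array([-u[1],u[0]]); print('lat of foot',(foot-tip)@n,'along',(tip-foot)@u)
ug=Rm@[0,1]; ng=Rm@[1,0]; print('gauge frame: tip-foot',(tip-foot)@ng,(tip-foot)@ug,'back lat',(back-foot)@ng)
st=robot.state(); Q=R.from_quat(st['orientation']).as_matrix()
print('tool x dir',np.degrees(np.arctan2(Q[1,0],Q[0,0])), 'final back', foot+ug*85)
E
```

```text
gauge [567.95880527 -98.23836873] -18.73715522616652 [2.46597649 1.24998055 2.20770305 2.26094733]
foot [520.29982949 -20.82634106] check [ 616.58146256 -172.80938989]
back [563.2916968  136.15588354] tip [537.60419953  31.218005  ] dir 76.24517738197864 108.036132237623
lat of foot 4.433654507301216 along 54.66624083467008
gauge frame: tip-foot -0.33078212146652436 54.84474234119785 back lat -9.71356440000828
tool x dir 160.7001249010925 final back [547.60413903  59.66884315]
```

Emit:
arm_command([
  [-2.4, -1.35, 0],
  [-4.8, -2.7, 0],
  [-4.8, -2.7, 0],
  [-4.8, -2.7, 0],
  [-4.8, -2.7, 0],
  [-4.8, -2.7, 0],
  [-4.8, -2.7, 0],
  [-4.8, -2.7, 0],
  [-4.8, -2.7, 0],
  [-2.4, -1.35, 0],
], gripper=[0.8, 0.8, 0.8, 0.8, 0.8, 0.8, 0.8, 0.8, 0.8, 0.8], roll=[0, 0, 0, 0, 0, 0, 0, 0, 0, 0])

```text
t: 1.4
tcp_pos: [0.5357, 0.2144, 0.2312]
orientation: [0.169, 0.986, -0.0, 0.0]
wrist_force: [-0.4, 0.1, -0.0]
width: 0.017
finger_force: 0.0
```

Emit:
arm_command([
  [0, 0, 0],
  [0, 0, 0],
  [0, 0, 0],
  [0, 0, 0],
  [0, 0, 0],
  [0, 0, 0],
  [0, 0, 0],
  [0, 0, 0],
  [0, 0, 0],
  [0, 0, 0],
], gripper=[0.8, 0.8, 0.8, 0.8, 0.8, 0.8, 0.8, 0.8, 0.8, 0.8], roll=[8.7, 8.7, 8.7, 8.7, 8.7, 8.7, 8.7, 8.7, 8.7, 8.7])

```text
t: 2.65
tcp_pos: [0.5338, 0.2177, 0.231]
orientation: [0.802, 0.598, -0.0, -0.0]
wrist_force: [0.5, -0.5, -0.5]
width: 0.0168
finger_force: 0.0
```

Run:
```python
from h import *
st=robot.state(); im,d=robot.read_camera('wrist'); cv2.imwrite('pics/w1.png',im[:,:,::-1]); c=cam('wrist',st)
hsv=cv2.cvtColor(im[:,:,::-1].copy(),cv2.COLOR_BGR2HSV); o=cv2.inRange(hsv,(10,110,120),(25,255,255))
cs,_=cv2.findContours(o,cv2.RETR_EXTERNAL,cv2.CHAIN_APPROX_NONE)
for k in cs:
    if cv2.contourArea(k)>300:
        r=cv2.minAreaRect(onplane(c,k[:,0],.01)[:,:2].astype(np.float32)*1000); print(k[:,0].mean(0),r,cv2.approxPolyDP(k,6,True)[:,0].tolist())
print(c[3],proj(c,[[.5203,-.0208,0],[.5633,.1362,.018],[.5376,.0312,.0]]))
```

```text
[400.15384615 264.4852071 ] ((663.5665893554688, 51.072532653808594), (90.05670166015625, 43.82318115234375), 76.89434814453125) [[417, 236], [387, 238], [385, 294], [412, 292]]
[320.46835443 254.68987342] ((552.1044921875, 92.09960174560547), (88.54802703857422, 43.26467514038086), 73.52787017822266) [[301, 233], [301, 251], [323, 267], [329, 289], [333, 232]]
[544.89078498 133.14675768] ((870.5455932617188, 157.39315795898438), (32.89794158935547, 353.3995361328125), 0.18884684145450592) [[554, 0], [527, 0], [536, 272], [556, 267]]
[525.69274538 127.57894737] ((844.80810546875, 163.79843139648438), (345.0000305175781, 14.551836967468262), 89.4920425415039) [[519, 0], [530, 268], [529, 65], [526, 99]]
[0.55751157 0.29348228 0.37245602] [[313.02735612 325.89157282]
 [316.64089725 233.48360878]
 [315.64990179 295.79493357]]
```

View pics/w1.png

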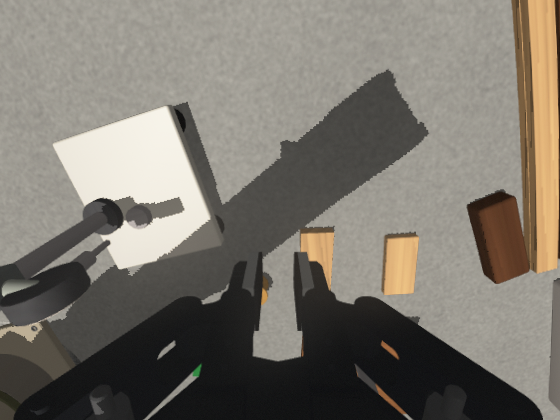

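The wrist view shows the wedge's thick end at (317,232), which matches the top-view estimate, and the block at (400,264). The tool points at 73.4°, and the wedge lies at about 75°.

Emit:
arm_command([
  [-1.0, 1.7, 0],
  [-1.0, 1.7, 0],
  [-1.0, 1.8, 0],
  [0, 0, 3],
  [0, 0, 5],
  [0, 0, 5],
  [0, 0, 5],
  [0, 0, 3],
  [0, 0, 0],
  [0, 0, 0],
], gripper=[0.8, 0.8, 0.8, 0.8, 0.8, 0.8, 0.8, 0.8, 0.8, 0.8], roll=[0, 0, 0, 0, 0, 0, 0, 0, 0, 0])

```text
t: 3.95
tcp_pos: [0.5763, 0.1746, 0.0227]
orientation: [0.8, 0.6, 0.001, 0.0]
wrist_force: [0.3, 0.5, 0.3]
width: 0.0169
finger_force: 0.0
```

Emit:
arm_command([
  [0, 0, 0.8],
  [0, 0, 0.7],
  [-1.0, 0, 0],
  [-1.0, 0, 0],
  [-0.5, 0, 0],
  [-0.5, 0, 0],
  [-0.5, 0, 0],
  [-0.5, 0, 0],
  [0, 0, 0],
], gripper=[0.8, 0.8, 0.8, 0.8, 0.8, 0.8, 0.8, 0.8, 0.8], roll=[0, 0, 0, 0, 0, 0, 0, 0, 0])

```text
t: 5.08
tcp_pos: [0.5641, 0.1356, 0.0063]
orientation: [0.8, 0.6, -0.0, -0.0]
wrist_force: [-0.8, 0.6, 0.8]
width: 0.017
finger_force: 0.0
```

Run:
```python
from h import *
st=robot.state();print(st['tcp_pos'],st['wrist_force'])
for n in ['top','side']:
    im,d=robot.read_camera(n); cv2.imwrite(f'pics/{n}2.png',im[:,:,::-1])
a=cv2.imread('pics/top2.png')[140:250,200:350]; b=cv2.imread('pics/side2.png')[160:300,225:375]
cv2.imwrite('pics/c2.png',np.hstack([cv2.resize(a,(400,293)),cv2.resize(b,(400,373))[:293]]) if 0 else np.vstack([cv2.resize(a,(400,293)),cv2.resize(b[:110],(400,293))]))
```

```text
[0.56412378 0.13556236 0.00628241] [-0.78213339  0.62352333  0.76344317]
```

View pics/c2.png

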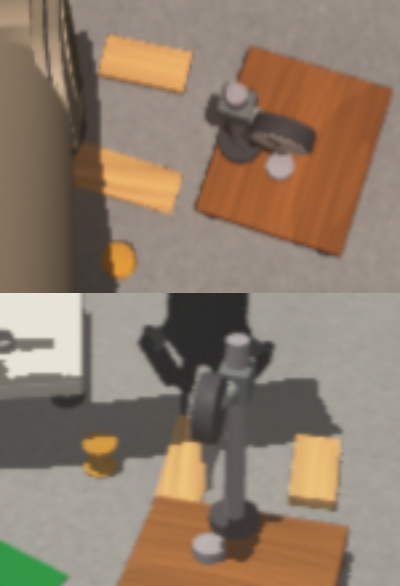

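The top half shows the wedge squarely in front of the fingers, with its tip at crop (177,194) heading for the short-foot corner (200,210). The side half shows the bobbin and the block untouched.

```bash
cat > tip.py <<'E'
from h import *
import sys
foot=np.array([520.3,-20.8]); a=np.radians(-18.7); ug=np.array([-np.sin(a),np.cos(a)]); ng=np.array([np.cos(a),np.sin(a)])
st=robot.state(); im,d=robot.read_camera('top'); c=cam('top')
cv2.imwrite(sys.argv[1],im[:,:,::-1])
hsv=cv2.cvtColor(im,cv2.COLOR_RGB2HSV); o=cv2.inRange(hsv,(13,110,100),(25,255,255)); o[:, :225]=0;o[:180]=0;o[230:]=0;o[:,300:]=0
cs,_=cv2.findContours(o,cv2.RETR_EXTERNAL,cv2.CHAIN_APPROX_NONE); k=max(cs,key=cv2.contourArea)[:,0]
P=onplane(c,k,.008)[:,:2]*1000-foot; G=np.c_[P@ng,P@ug]
r=cv2.minAreaRect(G.astype(np.float32)); print('wedge in foot frame box',np.round(cv2.boxPoints(r),1).tolist())
T=np.array(st['tcp_pos'])[:2]*1000-foot; print('tcp in foot frame',T@ng,T@ug,'F',np.round(st['wrist_force'],1), 't',st['t'])
E
python3 tip.py pics/t3.png
```

```text
wedge in foot frame box [[-30.299999237060547, 145.8000030517578], [-28.299999237060547, 41.099998474121094], [16.899999618530273, 41.900001525878906], [14.899999618530273, 146.6999969482422]]
tcp in foot frame -8.728019984217514 162.71360425476476 F [-1.   0.8 -0.5] t 5.175
```

Emit:
arm_command([
  [-0.4, 0, 0],
  [-0.5, 0, 0],
  [-0.5, 0, 0],
  [-0.5, 0, 0],
  [-0.5, 0, 0],
  [-0.5, 0, 0],
  [0, 0, 0],
], gripper=[0.8, 0.8, 0.8, 0.8, 0.8, 0.8, 0.8], roll=[0, 0, 0, 0, 0, 0, 0])

```text
t: 6.1
tcp_pos: [0.556, 0.1076, 0.0063]
orientation: [0.8, 0.599, -0.0, 0.0]
wrist_force: [0.1, 0.1, -0.8]
width: 0.0169
finger_force: 0.0
```

Emit:
arm_command([
  [-0.3, 0, 0],
  [-0.3, 0, 0],
  [-0.3, 0, 0],
  [-0.3, 0, 0],
  [-0.3, 0, 0],
  [-0.3, 0, 0],
  [-0.3, 0, 0],
  [-0.3, 0, 0],
  [-0.3, 0, 0],
  [0, 0, 0],
], gripper=[0.8, 0.8, 0.8, 0.8, 0.8, 0.8, 0.8, 0.8, 0.8, 0.8], roll=[0, 0, 0, 0, 0, 0, 0, 0, 0, 0])

```text
t: 7.35
tcp_pos: [0.5484, 0.0816, 0.0063]
orientation: [0.8, 0.6, -0.0, 0.0]
wrist_force: [0.6, 0.5, 0.0]
width: 0.017
finger_force: 0.4
```

```bash
python3 tip.py pics/t4.png
```

```text
wedge in foot frame box [[-26.899999618530273, 75.5], [-23.899999618530273, -14.399999618530273], [20.799999237060547, -12.899999618530273], [17.799999237060547, 77.0]]
tcp in foot frame -6.263611253129179 106.03618338994139 F [0.6 0.5 0. ] t 7.35
```

Emit:
arm_command([
  [-0.2, 0, 0],
  [-0.2, 0, 0],
  [-0.1, 0, 0],
], gripper=[0.8, 0.8, 0.8], roll=[0, 0, 0])

```text
t: 7.78
tcp_pos: [0.547, 0.0774, 0.0063]
orientation: [0.8, 0.6, 0.0, -0.0]
wrist_force: [1.8, 3.5, -0.3]
width: 0.0168
finger_force: 1.3
```

```bash
python3 tip.py pics/t5.png
python3 - <<'E'
from h import *
im,d=robot.read_camera('side'); cv2.imwrite('pics/s5.png',im[:,:,::-1])
a=cv2.imread('pics/t5.png')[150:240,225:350]; b=im[160:300,225:375,::-1]
cv2.imwrite('pics/c5.png',np.vstack([cv2.resize(a,(400,288)),cv2.resize(b,(300,280),interpolation=cv2.INTER_CUBIC).copy() if 0 else cv2.resize(b[:108],(400,288))]))
c=cam('top'); _,dt=robot.read_camera('top'); d0=np.load('top0.npy')
# plate plane fit from depth: slope
def tilt(dd):
    v,u=np.mgrid[165:230,275:346]; px=np.c_[u.ravel(),v.ravel()]; P=bydepth(c,px,dd)*1000; P=P[(abs(P[:,2]-38)<9)]
    for _ in range(4):
        A=np.c_[P[:,:2]-P[:,:2].mean(0),np.ones(len(P))]; k=np.linalg.lstsq(A,P[:,2],rcond=None)[0]; r=P[:,2]-A@k; P=P[abs(r)<2.5*r.std()]
    return k,len(P)
print(tilt(d0),tilt(dt))
E
```

```text
wedge in foot frame box [[-26.700000762939453, 69.19999694824219], [-23.799999237060547, -18.700000762939453], [20.899999618530273, -17.200000762939453], [18.0, 70.69999694824219]]
tcp in foot frame -6.1769957388912555 101.61260483282175 F [ 1.8  3.5 -0.3] t 7.775
(array([ 2.29676419e-02, -5.96854841e-02,  3.86369656e+01]), 2757) (array([ 3.29442468e-03, -9.69188491e-03,  3.82569996e+01]), 2655)
```

View pics/c5.png

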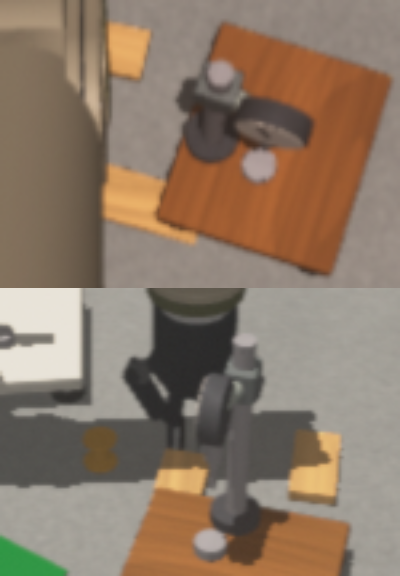

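The wedge tip shows past the foot at crop (195,240). The lean has fallen from 0.064 to 0.010 rad, so a little more push is needed.

Emit:
arm_command([
  [-0.1, 0, 0],
  [-0.1, 0, 0],
  [-0.1, 0, 0],
  [0, 0, 0],
], gripper=[0.8, 0.8, 0.8, 0.8], roll=[0, 0, 0, 0])

```text
t: 8.43
tcp_pos: [0.5462, 0.0744, 0.0063]
orientation: [0.8, 0.6, -0.0, -0.0]
wrist_force: [1.4, 2.6, -0.1]
width: 0.0172
finger_force: 1.0
```

```bash
cat > tilt.py <<'E'
from h import *
c=cam('top')
def tilt(dd):
    v,u=np.mgrid[165:230,275:346]; px=np.c_[u.ravel(),v.ravel()]; P=bydepth(c,px,dd)*1000; P=P[(abs(P[:,2]-38)<9)]
    for _ in range(4):
        A=np.c_[P[:,:2]-P[:,:2].mean(0),np.ones(len(P))]; k=np.linalg.lstsq(A,P[:,2],rcond=None)[0]; r=P[:,2]-A@k; P=P[abs(r)<2.5*r.std()]
    return k,len(P)
dt=np.median([robot.read_camera('top')[1] for _ in range(3)],0); print(tilt(dt))
E
python3 tip.py pics/t6.png; python3 tilt.py
```

```text
wedge in foot frame box [[-26.700000762939453, 66.5], [-23.5, -22.0], [21.299999237060547, -20.399999618530273], [18.100000381469727, 68.0999984741211]]
tcp in foot frame -5.988298875755551 98.51563211119631 F [ 1.4  2.6 -0.1] t 8.425
(array([ 3.12757392e-03, -4.80159756e-03,  3.83002282e+01]), 2610)
```

Emit:
arm_command([
  [-0.1, 0, 0],
  [-0.1, 0, 0],
  [0, 0, 0],
], gripper=[0.8, 0.8, 0.8], roll=[0, 0, 0])

```text
t: 9.0
tcp_pos: [0.5457, 0.0726, 0.0063]
orientation: [0.8, 0.6, 0.0, -0.0]
wrist_force: [0.7, 1.7, -0.2]
width: 0.017
finger_force: 1.1
```

```bash
python3 tip.py pics/t7.png; python3 tilt.py
```

```text
wedge in foot frame box [[-26.399999618530273, 64.0999984741211], [-23.5, -23.799999237060547], [21.299999237060547, -22.299999237060547], [18.399999618530273, 65.5999984741211]]
tcp in foot frame -5.909803638943612 96.60304811405656 F [ 0.7  1.7 -0.2] t 9.0
(array([ 1.02623901e-03, -2.08633064e-03,  3.82956425e+01]), 2611)
```

Emit:
arm_command([
  [-0.1, 0, 0],
  [-0.1, 0, 0],
  [0, 0, 0],
], gripper=[0.8, 0.8, 0.8], roll=[0, 0, 0])

```text
t: 9.57
tcp_pos: [0.5451, 0.0708, 0.0063]
orientation: [0.8, 0.6, 0.0, -0.0]
wrist_force: [1.7, 3.0, -0.6]
width: 0.017
finger_force: 1.4
```

```bash
python3 tip.py pics/t8.png; python3 tilt.py
```

```text
wedge in foot frame box [[-26.899999618530273, 61.099998474121094], [-23.299999237060547, -25.299999237060547], [22.5, -23.399999618530273], [19.0, 63.0]]
tcp in foot frame -5.825215728519106 94.70368186792956 F [ 1.7  3.  -0.6] t 9.575
(array([ 7.45519783e-04, -5.77722780e-04,  3.83091070e+01]), 2620)
```

Emit:
arm_command([
  [-0.1, 0, 0],
  [-0.1, 0, 0],
], gripper=[0.8, 0.8], roll=[0, 0])

```text
t: 10.02
tcp_pos: [0.5448, 0.0699, 0.0064]
orientation: [0.8, 0.6, 0.001, -0.0]
wrist_force: [2.1, 7.5, -0.3]
width: 0.017
finger_force: 3.4
```

```bash
python3 tip.py pics/t9.png; python3 tilt.py
```

```text
wedge in foot frame box [[-26.700000762939453, 57.79999923706055], [-23.200000762939453, -27.100000381469727], [22.600000381469727, -25.200000762939453], [19.100000381469727, 59.70000076293945]]
tcp in foot frame -5.82660776077653 93.76468270792209 F [ 2.1  7.5 -0.3] t 10.025
(array([6.11124250e-04, 1.05587803e-03, 3.82812765e+01]), 2610)
```

The push force has jumped to 7.8 N with the tilt at about 0, so the gauge is level. Now I'll retreat, rise and close the fingers.

Emit:
arm_command([
  [0.5, 0, 0],
  [1, 0, 0],
  [2, 0, 0],
  [1.5, 0, 0],
  [0, 0, -3],
  [0, 0, -6],
  [0, 0, -6],
  [0, 0, -6],
  [0, 0, -6],
  [0, 0, -3],
], gripper=[0.8, 0.8, 0.8, 0.8, 1, 1, 1, 1, 1, 1], roll=[0, 0, 0, 0, 0, 0, 0, 0, 0, 0])

```text
t: 11.48
tcp_pos: [0.5594, 0.1178, 0.3101]
orientation: [0.8, 0.6, 0.002, 0.001]
wrist_force: [-0.3, 0.6, -1.2]
width: -0.0003
finger_force: 0.0
```

```bash
python3 tip.py pics/t10.png; python3 tilt.py
python3 - <<'E'
from h import *
st=robot.state(); Q=R.from_quat(st['orientation']).as_matrix(); print(st['tcp_pos'])
print('slide cm to check xy', Q.T@(np.array([.6166,-.1728,.30])-st['tcp_pos'])*100)
E
```

```text
wedge in foot frame box [[-26.799999237060547, 85.19999694824219], [-24.799999237060547, -27.0], [20.299999237060547, -26.200000762939453], [18.299999237060547, 86.0999984741211]]
tcp in foot frame -7.356598314237359 143.82800344704722 F [-0.3  0.6 -1.2] t 11.475
(array([ 1.61806891e-03, -1.70634300e-04,  3.83063770e+01]), 2615)
[0.55869635 0.11758798 0.30625141]
slide cm to check xy [-26.25745443  13.68682001   0.62286429]
```

Emit:
arm_command([
  [-2, 1.1, 0],
  [-4, 2.1, 0],
  [-4.5, 2.3, 0],
  [-4.5, 2.4, 0],
  [-4.5, 2.4, 0],
  [-4.5, 2.3, 0],
  [-2.25, 1.1, 0],
  [0, 0, 0],
  [0, 0, 0],
], gripper=[1, 1, 1, 1, 1, 1, 1, 1, 1], roll=[0, 0, 0, 0, 0, 0, 0, 0, 0])

```text
t: 12.8
tcp_pos: [0.6165, -0.1722, 0.3051]
orientation: [0.8, 0.6, -0.0, -0.001]
wrist_force: [0.1, 0.2, 0.0]
width: -0.0
finger_force: 0.0
```

Run:
```python
from h import *
st=robot.state(); Q=R.from_quat(st['orientation']).as_matrix(); print(st['tcp_pos'])
im,d=robot.read_camera('wrist'); cv2.imwrite('pics/w11.png',im[:,:,::-1])
c=cam('wrist',st); p=proj(c,[[.6166,-.1728,.038],st['tcp_pos']]);print(p)
im2,_=robot.read_camera('side'); cv2.imwrite('pics/s11.png',im2[:,:,::-1]); c=cam('side'); print(proj(c,[.6166,-.1728,.038]))
cv2.imwrite('pics/c11.png',np.hstack([cv2.resize(im,(400,300)),cv2.resize(im2[160:310,225:425],(400,300))])[:,:,::-1])
print('slide', Q.T@(np.array([.6166,-.1728,.038])-st['tcp_pos'])*100)
```

```text
[ 0.61645582 -0.1721761   0.30514931]
[[277.86270285 173.43835772]
 [276.14028942 267.19446573]]
[[339.10961962 285.42863152]]
slide [-0.06450568  0.07964134 26.7148108 ]
```

View pics/c11.png

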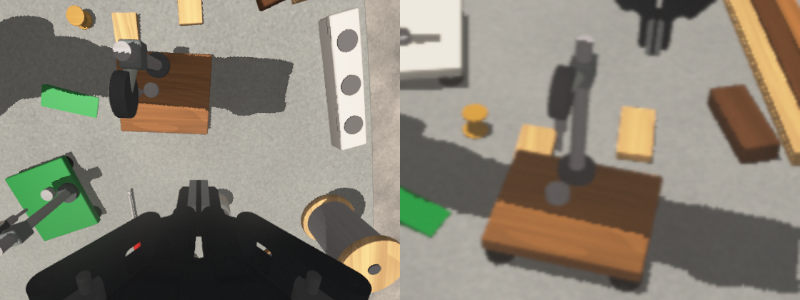

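The left (wrist) half puts the check point at (198,124), just inside the bare corner at (207,133). The right (side) half shows the same at (228,250). The wedge is still under the foot, and the bystanders are untouched.

Emit:
arm_command([
  [0, 0, 3],
  [0, 0, 6],
  [0, 0, 6],
  [0, 0, 5],
  [0, 0, 3],
  [0, 0, 1.8],
  [0, 0, 0],
  [0, 0, 0],
], gripper=[1, 1, 1, 1, 1, 1, 1, 1], roll=[0, 0, 0, 0, 0, 0, 0, 0])

```text
t: 13.9
tcp_pos: [0.6174, -0.1736, 0.0598]
orientation: [0.8, 0.6, 0.001, 0.001]
wrist_force: [-0.1, -0.3, -0.0]
width: -0.0002
finger_force: 0.0
```

Emit:
arm_command([
  [0, 0, 0.4],
  [0, 0, 0.3],
  [0, 0, 0.2],
  [0, 0, 0.2],
  [0, 0, 0.2],
  [0, 0, 0.1],
  [0, 0, 0],
], gripper=[1, 1, 1, 1, 1, 1, 1], roll=[0, 0, 0, 0, 0, 0, 0])

```text
t: 14.78
tcp_pos: [0.6164, -0.1736, 0.0442]
orientation: [0.8, 0.6, -0.0, -0.0]
wrist_force: [0.5, -0.0, 0.2]
width: -0.0002
finger_force: 0.0
```

Emit:
arm_command([
  [0, 0, 0.2],
  [0, 0, 0.2],
  [0, 0, 0.1],
  [0, 0, 0],
], gripper=[1, 1, 1, 1], roll=[0, 0, 0, 0])

```text
t: 15.28
tcp_pos: [0.6164, -0.1736, 0.0392]
orientation: [0.8, 0.6, -0.0, -0.0]
wrist_force: [0.2, 0.1, -0.8]
width: 0.0001
finger_force: 0.0
```

Emit:
arm_command([
  [0, 0, 0.1],
  [0, 0, 0],
], gripper=[1, 1], roll=[0, 0])

```text
t: 15.52
tcp_pos: [0.6165, -0.1735, 0.0383]
orientation: [0.8, 0.6, 0.0, -0.0]
wrist_force: [0.1, -0.0, 0.4]
width: -0.0002
finger_force: 0.0
```

Emit:
arm_command([
  [0, 0, 0.05],
  [0, 0, 0],
], gripper=[1, 1], roll=[0, 0])

```text
t: 15.78
tcp_pos: [0.6165, -0.1736, 0.0382]
orientation: [0.8, 0.6, 0.0, -0.0]
wrist_force: [-2.5, 0.8, 4.9]
width: -0.0003
finger_force: 2.5
```

Emit:
arm_command([
  [0, 0, 0.03],
  [0, 0, 0],
  [0, 0, 0],
  [0, 0, 0],
], gripper=[1, 1, 1, 1], roll=[0, 0, 0, 0])

```text
t: 16.27
tcp_pos: [0.6166, -0.1736, 0.0382]
orientation: [0.8, 0.6, 0.0, -0.0]
wrist_force: [-3.5, 1.5, 8.2]
width: 0.0001
finger_force: 4.0
```

The corner takes 8 N at z = 38.2 mm without yielding, so the gauge no longer rocks. I'll withdraw straight up and check once more.

Emit:
arm_command([
  [0, 0, -0.3],
  [0, 0, -1],
  [0, 0, -3],
  [0, 0, -6],
  [0, 0, -6],
  [0, 0, -6],
  [0, 0, -4],
  [0, 0, 0],
  [0, 0, 0],
], gripper=[1, 1, 1, 1, 1, 1, 1, 1, 1], roll=[0, 0, 0, 0, 0, 0, 0, 0, 0])

```text
t: 17.4
tcp_pos: [0.6162, -0.1734, 0.2999]
orientation: [0.8, 0.6, -0.0, -0.0]
wrist_force: [0.8, 0.0, -0.6]
width: 0.0
finger_force: 0.0
```

```bash
python3 tip.py pics/t12.png
python3 - <<'E'
from h import *
st=robot.state(); print(st['tcp_pos'],st['wrist_force'])
im2,_=robot.read_camera('side'); im,_=robot.read_camera('top')
cv2.imwrite('pics/c12.png',np.hstack([cv2.resize(im[120:270,200:400],(400,300)),cv2.resize(im2[160:310,225:425],(400,300))])[:,:,::-1])
E
```

```text
wedge in foot frame box [[-26.799999237060547, 84.4000015258789], [-25.5, 8.399999618530273], [19.5, 9.100000381469727], [18.299999237060547, 85.19999694824219]]
tcp in foot frame 139.74258444949677 -113.84698618910325 F [ 0.8  0.  -0.6] t 17.4
[ 0.61598034 -0.17333691  0.29928644] [-0.3845087  -0.13903913 -0.46121721]
```

View pics/c12.png

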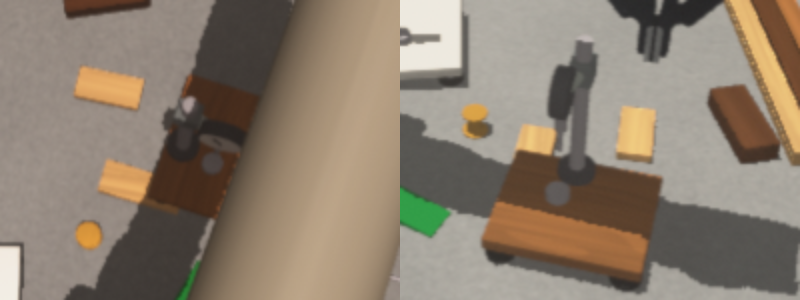

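The wedge is in place under the foot at left crop (125,182), with its back end still 85 mm from the foot centre. The hand is clear and the bystanders haven't moved, so I'm handing in.

```bash
python3 -c "
from station import robot
print(robot.sign_off())"
```

```text
the job is handed in; nothing more can be done
None
```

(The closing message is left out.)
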